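# Clamp the wooden sweet mould in the spring vice

### The arm

A 6-joint arm with a two-finger parallel gripper is mounted at the origin on a cart in front of the work surface, level with it; the furniture and walls round the work are solid. World frame = base frame: x ahead of the robot, y to its left, z up, the work surface at z = 0. Lengths are in mm, angles in rad, forces in N, time in s.
With the tool pointing down it reaches from about 350 to 725 mm from the base axis. Payload 4.3 kg.
Tool frame: the origin (TCP) lies on the centre line of the jaws, within the pads' length; the fingertips stand ctrl.nose_length ahead of it and the grasp point (between the pads) lies 3 mm ahead of it (ctrl.nose_length is the distance from the TCP to the fingertips, in mm); z points along the fingers, y is the line along which they close (so a half turn about z gives the same grasp; the last joint's range is limited). The gripper opens to 85 mm and grips with 20 to 120 N. Pads are 22 mm wide; open, the fingers measure 114 mm over their backs; the gripper's body (76 mm by 85 mm) begins 54 mm behind the grasp point. The pads swing forward as they close: fully open they stand 13 mm farther back than shut.
Start: joints at [-1.292, 0.377, 0.081, 1.274, 0, 1.46], TCP at [217.983, -532.116, 253.329] pointing down, gripper open.
Joint ranges: [-2.72, 2.72], [-0.84, 1.66], [-1.02, 1.22], [-1.77, 2.12], [-1.37, 1.28], [-3.14, 3.14]. Speed limits (rad/s): [2.57, 2.57, 3.14, 3.14, 3.14, 3.14].

### API

Orientations are given as a unit quaternion [x, y, z, w].
In Python, from bench import ctrl, imaging gives the robot as it stands.
- The arm moves only by the tool send_rows, never from a script. Its argument "motion" is one flat list of numbers, 7 for each row, row after row: the turn, a rotation vector about the tool's x, y, z in degrees, then the shift along the tool's x, y, z in mm, then the finger opening in mm, from 0 to 85.4. In form: [wx, wy, wz, tx, ty, tz, fingers, wx, wy, wz, tx, ty, tz, fingers, ...]. A call has 1 to 12 rows; each row is the pose to reach, as a shift and turn from the pose commanded when the call began, along the tool's axes at that moment; what a row does not reach only later rows make up. A row lasts 1/10 s, in which the tool goes at most 50 mm and 8.59 degrees, less where a joint would pass 70% of its speed; a pose out of reach is approached as far as the arm can. A call with a gripper value outside its range is refused whole. The fingers move at their own pace and stop on an object; "grip_force" is the grip in N (left out, the last holds). Time passes only in rows, so rows that repeat a pose let the fingers close. It gives the time, the measured TCP pose, the force, the opening and the grip force at its end, in the units of the state.
- ctrl.get_state(): the state, without advancing time (a new reading comes with each control period).
- imaging.get_image(name): name is "scene" or "top" or "wrist"; returns the picture (400x640x3 uint8, red, green, blue); there is no depth.
- imaging.calibration(name): a dict with "fov_y" (degrees; the focal length in pixels is half the picture's height over the tangent of half this angle, whatever the lens; pixels are square), "cx", "cy" (the principal point, pixels), "R" (3x3) and "t" (3): a world point X has camera coordinates R X + t. Camera axes: x right, y down, z forward; pixel columns grow to the right and rows downward; lengths in mm; the calibration is good to about 2 mm. A picture is of the moment at which its call begins: read the wrist's pose just before it. calibration takes no time and is no camera call; for the wrist camera it gives the pose at the moment of the call.
- ctrl.job_done(): hands the job in; it is judged then, once.
The state is a dict: "time": time; "joint_pos": joint angles; "dq": joint speeds; "tau": joint torques, N m; "tool_pos": TCP position; "ee_rot": TCP orientation; "force": force on the tool from outside, world axes, zero at the start; "wrist_torque": the same for the moment, N m; "grip_width": opening from 0.0 (shut) to 1.0 (fully open); "finger_force": force on a finger pad.
Only numpy, scipy, OpenCV 4.12 (cv2) and the standard library are available. Lean on these libraries where they do the work, as an engineer would, in place of code of your own. Each camera call takes 0.05 s, during which the arm holds its last target. There are 200 camera calls.

### The job

Clamp the carved wooden sweet mould, carved face up, in the spring vice with the two blue jaws: push one end under the lip of either jaw against its spring while the other end stays raised, lower that other end past the lip of the second jaw, and let the springs settle the mould level between the jaws with both ends under the lips. Feel your way in: do not ram the jaw against its stop or press the mould hard against the vice. Leave the other things on the table where they are.

Things in the scene. Friction and masses are not known exactly. Their poses are not given: they have to be found in the camera images.
- mould_center (a point): centre (half-way up) of the carved brown wooden sweet mould, a straight bar 62 x 236 x 26 mm, about 0.2 kg; its y axis runs along its length, z up out of its carved face. It lies loose and flat on the table, carved face up. Take it across the middle (62 mm wide); either end may go in first
- holder: the spring vice, fixed: steel base plate 120 x 300 x 12 mm; origin on the table under its centre, y along the vice from jaw to jaw, z up. On it an aluminium frame, 376 mm long, 60 mm high, is clamped anywhere within 25 mm along y of the plate's centre. This shift is NOT in the measured poses: feel or see it. The frame carries two equal blue jaws, 84 mm wide, that slide outward on springs
- vice_ledge (a point): point above the plate's centre, at the height of the jaws' ledges (40 mm). Distances along y from the FRAME's centre, jaws at rest: jaw faces at 112.5 mm either side (225 mm apart); each ledge is a black pad that gives 2 N per mm, at most 5 mm; it reaches 28 mm inward from the face, to 84.5 mm; jaw blocks end at 138.5 mm
- vice_lip (a point): point above the plate's centre, at the height of the underside of the jaws' lips (73 mm); lip tops are at 81 mm. Each lip reaches 8 mm inward from the jaw face, to 104.5 mm from the frame's centre: a channel 33 mm high, 8 mm deep, open at the sides. An end enters it with the mould tilted about 16 degrees, which keeps the other end above the second lip
- vice_seat (a point): point above the plate's centre, at the height of the seated mould's centre (53 mm). A jaw resists with 1.7 N at first and 0.35 N more per mm, up to a solid stop at 28 mm (11.5 N). Push one back 21 to 27 mm (9 to 11 N) so that the other end passes the second lip. Mould and vice stand at most 25 N between them. Seated, both springs are pushed back 5.5 mm
- shaker: steel flour shaker, 72 mm across, 88 mm tall; origin under its centre. Bystander
- tub_white: white lidded tub, 73 mm across, 64 mm tall; origin under its centre. Bystander
- tub_blue: white tub with blue lid, 73 mm across, 47 mm tall; origin under its centre. Bystander
- tape: roll of masking tape lying flat, 79 mm across, 18 mm tall; origin under its centre. Bystander
- ring: steel ring mould, 69 mm across, 32 mm tall; origin under its centre. Bystander

How it is judged:
By the outcome, as a careful person would: the job done as asked, in the order asked, and still so for the second after the job is handed in, with the robot touching nothing.
It also fails if it takes over 45 s, if anything falls off the work surface, if the arm or the gripper's body presses on something with over 40 N, if the wrist force passes 120 N, or if a joint passes its speed limit or range.

## Working session

There is one attempt and no reset: what is moved stays moved. The work goes in short steps, Python scripts to look and compute and a tool call to move; the robot and the scene stay as the last step left them, time stands still between calls to the robot, and variables do not carry over. Pictures are saved under pics/ and viewed, at most 10 in all, crops included, and the job is handed in when it is done.

Besides the shell and the picture viewer there is one more tool, called after "Request:" in YAML: its name, and indented under it one key for each argument. send_rows: Moves the arm, as the interface text tells. Its arguments: {"type":"object","properties":{"motion":{"type":"array","items":{"type":"number"}},"grip_force":{"type":"number"}},"required":["motion"]}

```bash
mkdir -p pics; ls
python3 - <<'E'
from bench import ctrl, imaging
import cv2
print(ctrl.get_state(), ctrl.nose_length)
for n in ("scene","top"):
    cv2.imwrite(f"pics/{n}0.png", imaging.get_image(n)[:,:,::-1]); print(n, imaging.calibration(n))
E
```

```text
pics
{'time': 0.0, 'joint_pos': array([-1.29231283e+00,  3.78059228e-01,  7.96817377e-02,  1.27439685e+00,
       -7.72299875e-07,  1.46051156e+00]), 'dq': array([ 0.00019432, -0.00126041, -0.00151336,  0.00057747, -0.00067253,
       -0.001459  ]), 'tau': array([-5.15540742e-04, -4.63604808e+01,  2.69874090e+01,  2.08254444e-02,
       -2.09295058e-04,  6.29958635e-06]), 'tool_pos': array([ 217.80493035, -531.52053776,  252.38463768]), 'ee_rot': array([ 9.81166338e-01,  1.93162211e-01, -8.34615388e-05, -9.85477979e-04]), 'force': array([-0.16967088, -0.64065853, -0.32048896]), 'wrist_torque': array([ 0.04617021, -0.00452165, -0.02419213]), 'finger_force': 0.0, 'grip_width': 0.9999403518442336} 22.0
scene {'fov_y': 42.93494809756826, 'cx': 314.4387170483683, 'cy': 200.63064055546045, 'R': array([[-0.78692762, -0.61680812,  0.01710759],
       [-0.39386117,  0.48076193, -0.78341646],
       [ 0.47499295, -0.62323007, -0.6212616 ]]), 't': array([ 395.55695726,  346.64016192, 1084.88545234])}
top {'fov_y': 53.30546558924662, 'cx': 311.91932206252307, 'cy': 192.94161679719736, 'R': array([[ 0.01869006, -0.99973107,  0.01372822],
       [-0.98295573, -0.02088461, -0.1826523 ],
       [ 0.18288989, -0.01008045, -0.98308172]]), 't': array([-117.37815181,  564.41437852, 1164.48575026])}
```

View pics/top0.png

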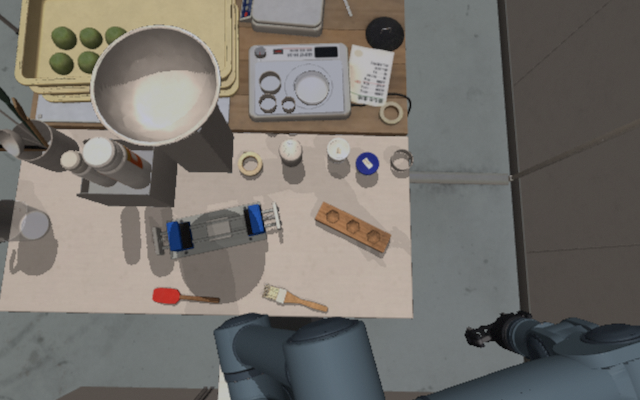

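View pics/scene0.png

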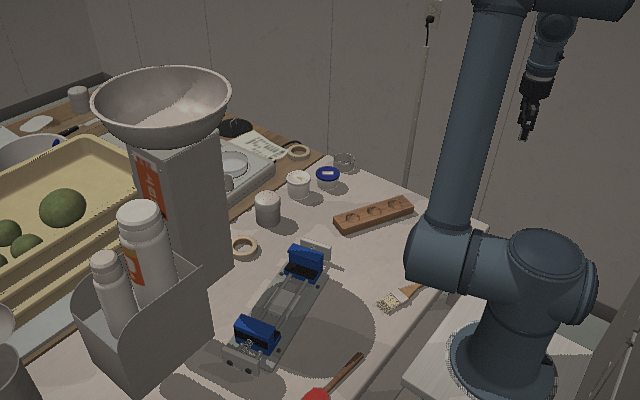

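Top view: the mould is at about (353,228), ends near (320,213) and (387,245). The vice's blue jaws are at about (180,235) and (256,220). Next I'll enlarge both.

Run:
```python
import cv2,numpy as np
t=cv2.imread("pics/top0.png")
a=cv2.resize(t[190:270,145:295],None,fx=5.3,fy=5.3,interpolation=cv2.INTER_CUBIC)[:, :795]
b=cv2.resize(t[195:262,305:400],None,fx=2.6,fy=2.6,interpolation=cv2.INTER_CUBIC)
c=np.zeros((a.shape[0]+b.shape[0],795,3),np.uint8);c[:a.shape[0]]=a;c[a.shape[0]:,:b.shape[1]]=b
print(a.shape,b.shape);cv2.imwrite("pics/crop0.png",c)
```

```text
(424, 795, 3) (174, 247, 3)
```

View pics/crop0.png

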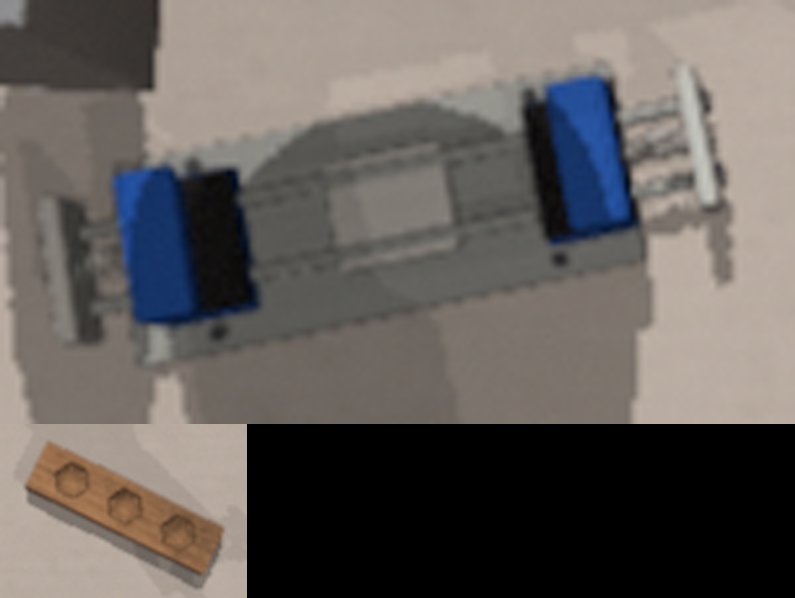

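```bash
cat > h.py <<'E'
import numpy as np
from bench import ctrl, imaging
def px2w(c,uv,z,h=400):
    f=h/2/np.tan(np.radians(c["fov_y"]/2)); R=np.array(c["R"]);t=np.array(c["t"])
    uv=np.atleast_2d(uv).astype(float)
    d=np.c_[(uv[:,0]-c["cx"])/f,(uv[:,1]-c["cy"])/f,np.ones(len(uv))]@R
    o=-R.T@t
    return o+d*((z-o[2])/d[:,2])[:,None]
def w2px(c,X):
    f=200/np.tan(np.radians(c["fov_y"]/2)); p=np.atleast_2d(X)@np.array(c["R"]).T+c["t"]
    return np.c_[c["cx"]+f*p[:,0]/p[:,2],c["cy"]+f*p[:,1]/p[:,2]]
E
python3 - <<'E'
from h import *
c=imaging.calibration("top")
A=lambda p:np.array(p)/5.3+[145,190]-0.4
B=lambda p:(np.array(p)-[0,424])/2.6+[305,195]-0.3
np.set_printoptions(precision=1,suppress=True)
print(px2w(c,A([(117,172),(178,168),(195,315),(135,322),(548,88),(608,78),(632,225),(568,240)]),81))
m=px2w(c,B([(48,441),(223,526),(205,574),(27,488)]),26);print(m,m.mean(0))
print(px2w(c,A([(150,362),(645,262)]),12))
for i in (0,1):
  d=m[1+i]-m[0] if i==0 else m[2]-m[3]; print(np.hypot(*d[:2]),np.degrees(np.arctan2(d[1],d[0])))
E
```

```text
[[465.7 317.8  81. ]
 [468.6 284.5  81. ]
 [388.3 268.8  81. ]
 [383.9 301.1  81. ]
 [517.5  82.5  81. ]
 [523.8  49.3  81. ]
 [442.1  32.6  81. ]
 [433.1  67.5  81. ]]
[[ 546.1 -141.8   26. ]
 [ 448.7 -350.1   26. ]
 [ 392.1 -328.    26. ]
 [ 489.1 -117.7   26. ]] [ 469.  -234.4   26. ]
[[363.6 313.9  12. ]
 [426.5  31.6  12. ]]
229.94010939902427 -115.07437761902439
231.60070085842295 -114.75901679733168
```

Enlarged crop: left jaw's lip edge runs (178,168)-(195,315) and the right's (548,88)-(568,240). The mould corners are at (48,441), (223,526), (205,574) and (27,488). That puts the mould at (469,-234) with its axis at 65°, and the frame centre near (452,176) with its axis at about 102.5°.

```bash
cat >> h.py <<'E'
from scipy.spatial.transform import Rotation as Ro
import json,os
np.set_printoptions(precision=1,suppress=True)
def pose(yaw,tilt=0):  # tool x at yaw, z down; tilt>0 lowers the tool-x end
    return Ro.from_euler("z",yaw,degrees=True)*Ro.from_euler("x",180,degrees=True)*Ro.from_euler("y",-tilt,degrees=True)
def load():
    if os.path.exists("cmd.json"):
        d=json.load(open("cmd.json"));return np.array(d["p"]),Ro.from_quat(d["q"])
    return np.array([217.983,-532.116,253.329]),pose(22.3)
def rel(p,R):
    p0,R0=load();return np.r_[(R0.inv()*R).as_rotvec(degrees=True),R0.inv().apply(np.array(p)-p0)]
def commit(row):   # record the last row sent
    p0,R0=load();r=np.array(row[:6],float)
    p=p0+R0.apply(r[3:]);R=R0*Ro.from_rotvec(r[:3],degrees=True)
    json.dump(dict(p=list(p),q=list(R.as_quat())),open("cmd.json","w"));return p,R
def show():
    s=ctrl.get_state();p,R=load();M=Ro.from_quat(s["ee_rot"])
    print("t %.2f"%s["time"],"pos",s["tool_pos"],"cmd",p,"err",(R.inv()*M).as_rotvec(degrees=True),"F",s["force"],"M",s["wrist_torque"],"g",round(s["grip_width"]*85.4,1),s["finger_force"])
    return s
E
python3 - <<'E'
from h import *
show(); print(rel([469,-234,150],pose(65)))
E
```

```text
t 0.10 pos [ 217.8 -531.6  252.4] cmd [ 218.  -532.1  253.3] err [0.1 0.  0. ] F [-0.4  0.2 -0.4] M [ 0.1  0.  -0. ] g 85.5 0.0
[   0.     0.   -42.7  345.4 -180.6  103.3]
```

Request:
send_rows:
  motion: [0, 0, -42.7, 345, -181, 103, 85, 0, 0, -42.7, 345, -181, 103, 85, 0, 0, -42.7, 345, -181, 103, 85, 0, 0, -42.7, 345, -181, 103, 85, 0, 0, -42.7, 345, -181, 103, 85, 0, 0, -42.7, 345, -181, 103, 85, 0, 0, -42.7, 345, -181, 103, 85, 0, 0, -42.7, 345, -181, 103, 85, 0, 0, -42.7, 345, -181, 103, 85, 0, 0, -42.7, 345, -181, 103, 85, 0, 0, -42.7, 345, -181, 103, 85, 0, 0, -42.7, 345, -181, 103, 85]

```text
time: 1.3
tool_pos: [468.1, -235.2, 150.7]
ee_rot: [0.844, 0.536, -0.0, 0.0]
force: [0.1, -0.1, 0.2]
grip_width: 0.993
finger_force: 0.0
```

Run:
```python
from h import *
import cv2
commit([0,0,-42.7,345,-181,103]);show()
c=imaging.calibration("wrist");im=imaging.get_image("wrist")
json.dump({k:np.array(v).tolist() for k,v in c.items()},open("w1.json","w"))
print(w2px(c,[[469,-234,26]]));cv2.imwrite("pics/w1.png",im[:,:,::-1])
```

```text
t 1.30 pos [ 468.1 -235.2  150.7] cmd [ 468.5 -233.7  150.3] err [-0.  -0.   0.2] F [ 0.1 -0.1  0.2] M [ 0.  0. -0.] g 84.8 0.0
[[319. 204.]]
```

View pics/w1.png

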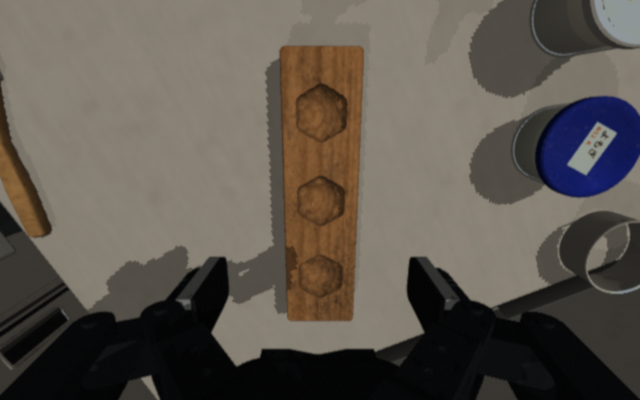

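The wrist view shows the mould's top corners at (281,46), (364,46), (352,320) and (289,320), centre hollow at (320,201). The mould is well centred and nearly aligned.

Run:
```python
from h import *
c=json.load(open("w1.json"))
m=px2w(c,[(281,46),(364,46),(353,320),(289,320)],26)
f=(m[0]+m[1])/2;b=(m[2]+m[3])/2;print(m,m.mean(0),(f-b),np.degrees(np.arctan2(*(f-b)[1::-1])),np.hypot(*(f-b)[:2]))
ctr=m.mean(0)
y=np.degrees(np.arctan2(*(f-b)[1::-1]))
for z in (60,24): print(rel([ctr[0],ctr[1],z],pose(y)))
```

```text
[[ 494.5 -114.7   26. ]
 [ 548.8 -140.2   26. ]
 [ 450.  -349.8   26. ]
 [ 395.8 -324.3   26. ]] [ 472.3 -232.3   26. ] [ 98.7 209.6  -0. ] 64.77703859840364 231.68128944317297
[-0.   0.   0.2  2.9  2.8 90.3]
[ -0.    0.    0.2   2.9   2.8 126.3]
```

Request:
send_rows:
  motion: [0, 0, 0, 3, 3, 40, 85, 0, 0, 0, 3, 3, 80, 85, 0, 0, 0, 3, 3, 105, 85, 0, 0, 0, 3, 3, 115, 85, 0, 0, 0, 3, 3, 121, 85, 0, 0, 0, 3, 3, 125, 85, 0, 0, 0, 3, 3, 125, 85]
  grip_force: 80

```text
time: 2.05
tool_pos: [473.3, -233.1, 26.1]
ee_rot: [0.844, 0.537, 0.0, 0.001]
force: [0.1, 0.6, -0.1]
grip_width: 0.995
finger_force: 0.0
```

Request:
send_rows:
  motion: [0, 0, 0, 0, 0, 0, 55, 0, 0, 0, 0, 0, 0, 55, 0, 0, 0, 0, 0, 0, 55, 0, 0, 0, 0, 0, 0, 55, 0, 0, 0, 0, 0, 0, 55, 0, 0, 0, 0, 0, 0, 55, 0, 0, 0, 0, 0, 0, 55]
  grip_force: 80

```text
time: 2.75
tool_pos: [473.7, -233.0, 26.9]
ee_rot: [0.843, 0.537, 0.0, 0.001]
force: [-0.7, -0.2, 6.2]
grip_width: 0.7
finger_force: 87.8
```

Run:
```python
from h import *
commit([0,0,0,3,3,125]);show()
```

```text
t 2.75 pos [ 473.7 -233.    26.9] cmd [ 472.5 -232.3   25.3] err [-0.2 -0.   0. ] F [-0.7 -0.2  6.2] M [ 0.2  0.3 -0.1] g 59.8 87.77716040611267
```

Run:
```python
from h import *
print(rel([472,-232,160],pose(65)),rel([452,176,190],pose(102.5)))
```

```text
[  -0.     0.     0.     0.1   -0.6 -134.7] [  -0.     0.   -37.5  361.4 -191.1 -164.7]
```

Request:
send_rows:
  motion: [0, 0, 0, 0, 0, -20, 55, 0, 0, 0, 0, 0, -50, 55, 0, 0, 0, 0, 0, -90, 55, 0, 0, -4, 18, -10, -130, 55, 0, 0, -10, 55, -30, -145, 55, 0, 0, -14, 95, -50, -165, 55]

```text
time: 3.35
tool_pos: [467.6, -124.7, 191.8]
ee_rot: [0.771, 0.636, 0.0, 0.001]
force: [1.3, 0.7, -1.8]
grip_width: 0.701
finger_force: 87.4
```

Run:
```python
from h import *
commit([0,0,-14,95,-50,-165]);show();print(rel([452,176,190],pose(102.5)))
```

```text
t 3.35 pos [ 467.6 -124.7  191.8] cmd [ 467.3 -125.1  190.3] err [-0.1 -0.  -0. ] F [ 1.3  0.7 -1.8] M [ 0. -0.  0.] g 59.9 87.38635897636414
[ -0.    0.  -23.5 292.6 -72.5   0.3]
```

Request:
send_rows:
  motion: [0, 0, -4, 40, -10, 0, 55, 0, 0, -8, 85, -21, 0, 55, 0, 0, -12, 130, -32, 0, 55, 0, 0, -15, 175, -43, 0, 55, 0, 0, -18, 220, -54, 0, 55, 0, 0, -21, 260, -64, 0, 55, 0, 0, -23.5, 285, -71, 0, 55, 0, 0, -23.5, 293, -72.5, 0, 55, 0, 0, -23.5, 293, -72.5, 0, 55, 0, 0, -23.5, 293, -72.5, 0, 55]

```text
time: 4.35
tool_pos: [452.4, 175.4, 190.3]
ee_rot: [0.627, 0.779, -0.0, 0.0]
force: [1.0, -0.1, -2.0]
grip_width: 0.707
finger_force: 87.4
```

Run:
```python
from h import *
import cv2
commit([0,0,-23.5,293,-72.5,0]);s=show();print(s["joint_pos"])
print(pose(102.5,16).apply([1,0,0]))
c=imaging.calibration("wrist");im=imaging.get_image("wrist")
json.dump({k:np.array(v).tolist() for k,v in c.items()},open("w2.json","w"))
cv2.imwrite("pics/w2.png",im[:,:,::-1])
t=imaging.get_image("top");cv2.imwrite("pics/t2.png",t[:,:,::-1])
```

```text
t 4.35 pos [452.4 175.4 190.3] cmd [452.1 176.4 190.3] err [ 0.  -0.   0.1] F [ 1.  -0.1 -2. ] M [ 0.  0. -0.] g 60.4 87.3869240283966
[ 0.2  0.2 -0.3  1.1 -0.   1.6]
[-0.2  0.9 -0.3]
```

View pics/w2.png

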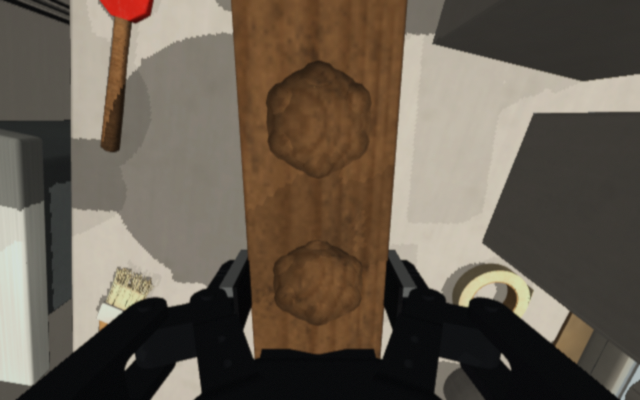

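The mould is held straight and hides the vice below it, so I'll use the top-view estimate plus force. Now I'll plan the tilted entry.

```bash
cat >> h.py <<'E'
C=np.array([452.,176.]);YAW=102.5
U=np.array([np.cos(np.radians(YAW)),np.sin(np.radians(YAW)),0]);D=13.9
def tcp(s,z,th):  # mould centre s along vice, height z, tilt th
    n=U*np.sin(np.radians(th))+np.array([0,0,np.cos(np.radians(th))])
    return np.r_[C,0]+s*U+[0,0,z]+D*n
def vice(s,z,th): return rel(tcp(s,z,th),pose(YAW,th))
def where():
    s=show();M=Ro.from_quat(s["ee_rot"]);a=M.apply([1,0,0]);n=-M.apply([0,0,1]);th=np.arcsin(-a[2])
    c=s["tool_pos"]-D*n-np.r_[C,0]
    v=np.array([U[1],-U[0],0])
    lo=c+118*a
    print("s %.1f v %.1f z %.1f th %.2f | top corner s %.1f low bottom z %.1f high bottom s %.1f z %.1f| Fu %.1f Fv %.1f Fz %.1f"%(c@U,c@v,c[2],np.degrees(th),(lo+13*n)@U,(lo-13*n)[2],(c-118*a-13*n)@U,(c-118*a-13*n)[2],s["force"]@U,s["force"]@v,s["force"][2]))
E
python3 - <<'E'
from h import *
where();print(vice(-20,140,16),vice(-20,95,16))
E
```

```text
t 4.45 pos [452.5 175.1 190.3] cmd [452.1 176.4 190.3] err [ 0.  -0.   0.1] F [-0.6 -0.1 -1.8] M [-0.  0.  0.] g 59.9 87.38618016242981
s -1.0 v 0.3 z 176.4 th 0.03 | top corner s 117.0 low bottom z 163.3 high bottom s -119.0 z 163.4| Fu 0.0 Fv -0.6 Fz -1.8
[ -0.  -16.    0.  -16.5  -0.1  37. ] [ -0.  -16.    0.  -16.5  -0.1  82. ]
```

Request:
send_rows:
  motion: [0, -8, 0, -8, 0, 20, 55, 0, -16, 0, -16.5, 0, 37, 55, 0, -16, 0, -16.5, 0, 60, 55, 0, -16, 0, -16.5, 0, 75, 55, 0, -16, 0, -16.5, 0, 82, 55, 0, -16, 0, -16.5, 0, 82, 55, 0, -16, 0, -16.5, 0, 82, 55]

```text
time: 5.15
tool_pos: [456.5, 159.7, 109.0]
ee_rot: [0.621, 0.772, -0.087, 0.109]
force: [-0.7, 0.5, -2.0]
grip_width: 0.703
finger_force: 87.4
```

Run:
```python
from h import *
import cv2
commit([0,-16,0,-16.5,0,82]);where();print(vice(-20,88,16))
im=imaging.get_image("scene")[220:390,200:360,::-1];t=imaging.get_image("top")[190:270,145:295,::-1]
a=cv2.resize(im,None,fx=3.4,fy=3.4,interpolation=cv2.INTER_CUBIC)
cv2.imwrite("pics/s3.png",a)
```

```text
t 5.15 pos [456.5 159.7 109. ] cmd [455.6 160.3 108.3] err [-0.  -0.   0.1] F [-0.7  0.5 -2. ] M [ 0.4  0.1 -0. ] g 60.0 87.37606644630432
s -20.7 v 0.9 z 95.6 th 16.00 | top corner s 96.3 low bottom z 50.6 high bottom s -137.7 z 115.6| Fu 0.6 Fv -0.5 Fz -2.0
[-0.   0.   0.   1.9 -0.1  6.7]
```

View pics/s3.png

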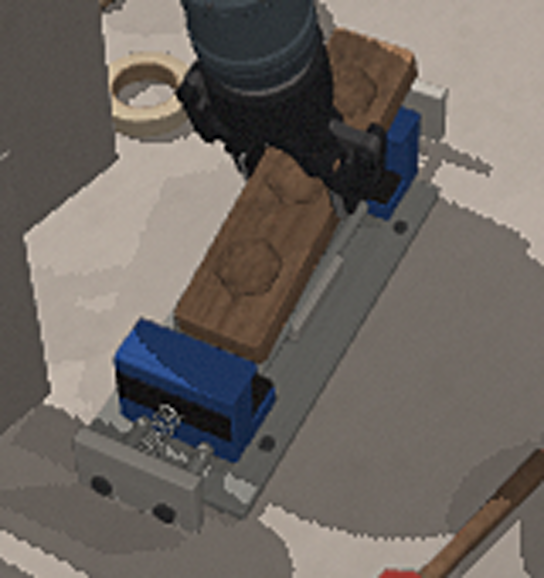

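The crop shows the mould's low end, (178,320)-(262,362), just inside the left lip, parallel to it and centred on it. The high end is above the far jaw. Next I'll lower to ledge height.

Request:
send_rows:
  motion: [0, 0, 0, 1.2, 0, 4, 55, 0, 0, 0, 2, 0, 7, 55, 0, 0, 0, 2.3, 0, 8, 55, 0, 0, 0, 2.3, 0, 8, 55, 0, 0, 0, 2.3, 0, 8, 55]

```text
time: 5.75
tool_pos: [455.9, 160.2, 99.9]
ee_rot: [0.62, 0.772, -0.087, 0.109]
force: [0.3, -0.1, -2.0]
grip_width: 0.702
finger_force: 87.4
```

Run:
```python
from h import *
commit([0,0,0,2.3,0,8]);where()
d=load()[1].inv().apply(U);print("10mm along U:",10*d,"10 down",load()[1].inv().apply([0,0,-10]))
```

```text
t 5.75 pos [455.9 160.2  99.9] cmd [455.6 160.3 100. ] err [ 0. -0.  0.] F [ 0.3 -0.1 -2. ] M [ 0.3 -0.   0. ] g 60.0 87.37752914428711
s -20.1 v 0.4 z 86.6 th 16.01 | top corner s 96.9 low bottom z 41.5 high bottom s -137.1 z 106.6| Fu -0.1 Fv 0.3 Fz -2.0
10mm along U: [ 9.6  0.  -2.8] 10 down [ 2.8 -0.   9.6]
```

Request:
send_rows:
  motion: [0, 0, 0, 3.8, 0, -1.1, 55, 0, 0, 0, 7.7, 0, -2.2, 55, 0, 0, 0, 10.6, 0, -3, 55, 0, 0, 0, 11.5, 0, -3.3, 55, 0, 0, 0, 11.5, 0, -3.3, 55]

```text
time: 6.25
tool_pos: [453.3, 172.1, 100.0]
ee_rot: [0.62, 0.772, -0.087, 0.109]
force: [0.1, 0.3, -2.5]
grip_width: 0.705
finger_force: 87.4
```

Run:
```python
from h import *
commit([0,0,0,11.5,0,-3.3]);where()
```

```text
t 6.25 pos [453.3 172.1 100. ] cmd [453. 172. 100.] err [-0. -0. -0.] F [ 0.1  0.3 -2.5] M [0.3 0.1 0. ] g 60.2 87.3774254322052
s -7.9 v 0.5 z 86.6 th 16.01 | top corner s 109.1 low bottom z 41.6 high bottom s -124.9 z 106.6| Fu 0.3 Fv 0.1 Fz -2.5
```

Request:
send_rows:
  motion: [0, 0, 0, 1.9, 0, -0.6, 55, 0, 0, 0, 3.8, 0, -1.1, 55, 0, 0, 0, 5.8, 0, -1.7, 55, 0, 0, 0, 7.7, 0, -2.2, 55, 0, 0, 0, 7.7, 0, -2.2, 55]

```text
time: 6.75
tool_pos: [451.6, 179.6, 100.0]
ee_rot: [0.62, 0.772, -0.087, 0.109]
force: [0.7, -1.7, -1.6]
grip_width: 0.704
finger_force: 87.4
```

Run:
```python
from h import *
commit([0,0,0,7.7,0,-2.2]);where()
```

```text
t 6.75 pos [451.6 179.6 100. ] cmd [451.3 179.8 100. ] err [ 0.  -0.1  0. ] F [ 0.7 -1.7 -1.6] M [-0.  0.  0.] g 60.1 87.37897753715515
s -0.3 v 0.4 z 86.6 th 16.06 | top corner s 116.7 low bottom z 41.5 high bottom s -117.3 z 106.8| Fu -1.9 Fv 0.3 Fz -1.6
```

Request:
send_rows:
  motion: [0, 0, 0, 2.9, 0, -0.8, 55, 0, 0, 0, 5.8, 0, -1.7, 55, 0, 0, 0, 8.7, 0, -2.5, 55, 0, 0, 0, 11.5, 0, -3.3, 55, 0, 0, 0, 11.5, 0, -3.3, 55, 0, 0, 0, 11.5, 0, -3.3, 55]

```text
time: 7.35
tool_pos: [449.0, 190.8, 100.1]
ee_rot: [0.62, 0.772, -0.088, 0.109]
force: [0.3, -4.8, -1.0]
grip_width: 0.704
finger_force: 87.4
```

Run:
```python
from h import *
commit([0,0,0,11.5,0,-3.3]);where()
import time
F=[]
for i in range(6):
    imaging.get_image("top");F.append(ctrl.get_state()["force"]@U)
print(F,np.mean(F))
```

```text
t 7.35 pos [449.  190.8 100.1] cmd [448.7 191.5 100. ] err [ 0.  -0.1  0. ] F [ 0.3 -4.8 -1. ] M [-0.7 -0.1  0.1] g 60.1 87.3675012588501
s 11.2 v 0.3 z 86.7 th 16.12 | top corner s 128.2 low bottom z 41.5 high bottom s -105.7 z 107.0| Fu -4.8 Fv -0.8 Fz -1.0
[np.float64(-5.680555120776311), np.float64(-5.461904223355311), np.float64(-4.838862832007564), np.float64(-4.793982363355172), np.float64(-4.799881250451338), np.float64(-5.057283567191771)] -5.105411559522911
```

Request:
send_rows:
  motion: [0, 0, 0, 2.9, 0, -0.8, 55, 0, 0, 0, 5.8, 0, -1.7, 55, 0, 0, 0, 8.7, 0, -2.5, 55, 0, 0, 0, 10.6, 0, -3, 55, 0, 0, 0, 12.5, 0, -3.6, 55, 0, 0, 0, 12.5, 0, -3.6, 55]

```text
time: 8.25
tool_pos: [446.4, 202.2, 100.3]
ee_rot: [0.62, 0.772, -0.089, 0.111]
force: [2.2, -9.9, -0.0]
grip_width: 0.704
finger_force: 87.4
```

Run:
```python
from h import *
import cv2
commit([0,0,0,12.5,0,-3.6]);where()
F=[]
for i in range(6):
    im=imaging.get_image("scene");F.append(ctrl.get_state()["force"]@U)
print(np.mean(F),np.std(F))
t=imaging.get_image("top")[190:270,145:295,::-1]
a=cv2.resize(im[220:390,200:360,::-1],None,fx=2.5,fy=2.5,interpolation=cv2.INTER_CUBIC)
b=cv2.resize(t,None,fx=2.6,fy=2.6,interpolation=cv2.INTER_CUBIC)
o=np.zeros((425,790,3),np.uint8);o[:425,:400]=a[:425,:400];o[:b.shape[0],400:]=b[:,:390];cv2.imwrite("pics/s4.png",o)
```

```text
t 8.25 pos [446.4 202.2 100.3] cmd [445.9 204.2 100. ] err [ 0.  -0.3  0. ] F [ 2.2 -9.9 -0. ] M [-1.5 -0.2  0.2] g 60.1 87.35889673233032
s 22.9 v 0.2 z 87.0 th 16.31 | top corner s 139.8 low bottom z 41.4 high bottom s -94.0 z 107.7| Fu -10.1 Fv 0.0 Fz -0.0
-9.551196766594822 0.6147528938823442
```

View pics/s4.png

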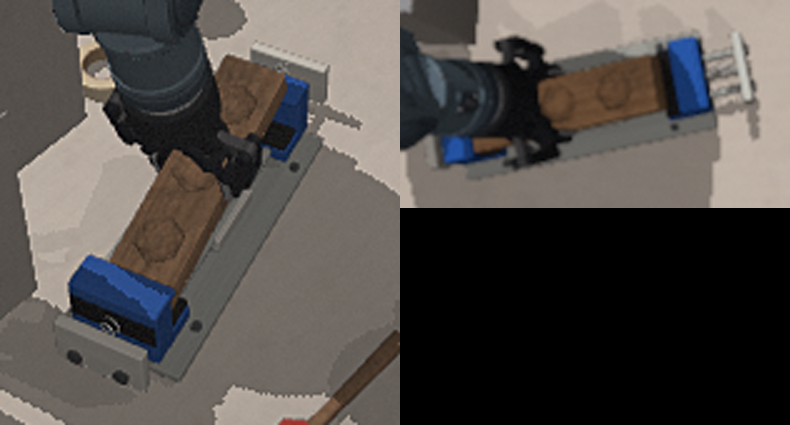

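Scene crop: the low end is under the left lip with its spring compressed. In the top crop the high end is at (663,80), at the right lip's edge at (668,80). Fu of about 10 N means roughly 23.5 mm of travel. Next I'll rotate down about the low end.

Run:
```python
from h import *
p,R=load();n=pose(YAW,16).apply([0,0,-1]);c=p-D*n-np.r_[C,0];print(c@U,c[2])
k=np.radians
S=c@U+118*np.cos(k(16))+13*np.sin(k(16))+0.8
for th in (14,12,10.5,9,7,5,3.5,2,1,0):
    s=S-118*np.cos(k(th))-13*np.sin(k(th)); z=41.2+118*np.sin(k(th))+13*np.cos(k(th))
    v=np.array([U[1],-U[0],0])
    r=rel(tcp(s,z,th)+(c@v)*v,pose(YAW,th));print(th,"%.1f %.1f"%(s,z),r)
```

```text
24.988008683811888 86.65551419891241
14 25.2 82.4 [-0.   2.   0.   0.9  0.   4.1]
12 24.7 78.4 [-0.  4.  0.  1.  0.  8.]
10.5 24.4 75.5 [-0.   5.5  0.   1.2  0.  11. ]
9 24.2 72.5 [-0.   7.   0.   1.5  0.  13.9]
7 24.1 68.5 [-0.   9.   0.   2.   0.  17.9]
5 24.1 64.4 [-0.  11.   0.   2.6  0.  21.9]
3.5 24.2 61.4 [-0.  12.5  0.   3.2  0.  24.8]
2 24.4 58.3 [-0.  14.   0.   3.9  0.  27.8]
1 24.6 56.3 [-0.  15.   0.   4.4  0.  29.8]
0 24.8 54.2 [-0.  16.   0.   4.9  0.  31.8]
```

Request:
send_rows:
  motion: [0, 1, 0, 0.5, 0, 2, 55, 0, 2, 0, 0.9, 0, 4.1, 55, 0, 3, 0, 1, 0, 6, 55, 0, 4, 0, 1, 0, 8, 55, 0, 5.5, 0, 1.2, 0, 11, 55, 0, 5.5, 0, 1.2, 0, 11, 55]

```text
time: 9.2
tool_pos: [446.8, 199.7, 89.1]
ee_rot: [0.624, 0.776, -0.059, 0.073]
force: [2.6, -10.2, -0.0]
grip_width: 0.703
finger_force: 87.4
```

```bash
cat > pl.py <<'E'
from h import *
import cv2
def meas(n=5):
    F=[]
    for i in range(n): im=imaging.get_image("top");F.append(ctrl.get_state()["force"])
    F=np.mean(F,0);print("Fu %.1f Fz %.1f"%(F@U,F[2]));return im
E
python3 - <<'E'
from pl import *
commit([0,5.5,0,1.2,0,11]);where();t=meas()
cv2.imwrite("pics/t5.png",cv2.resize(t[190:270,145:295,::-1],None,fx=5.3,fy=5.3,interpolation=cv2.INTER_CUBIC))
p,R=load();k=np.radians;v=np.array([U[1],-U[0],0]);n=-R.apply([0,0,1]);c=p-D*n-np.r_[C,0];S=c@U+118*np.cos(k(10.5))+13*np.sin(k(10.5))
for th in (9,7,5,3.5,2,1,0):
    s=S-118*np.cos(k(th))-13*np.sin(k(th)); z=41.2+118*np.sin(k(th))+13*np.cos(k(th))
    print(th,rel(tcp(s,z,th)+(c@v)*v,pose(YAW,th)))
E
```

```text
t 9.20 pos [446.8 199.7  89.1] cmd [446.3 202.3  89.1] err [ 0.  -0.3  0.1] F [  2.6 -10.2  -0. ] M [-1.6 -0.2  0.2] g 60.0 87.37460374832153
s 21.6 v 0.0 z 75.4 th 10.80 | top corner s 140.0 low bottom z 40.6 high bottom s -96.7 z 84.8| Fu -10.5 Fv 0.3 Fz -0.0
Fu -9.9 Fz 0.4
9 [-0.   1.5  0.  -0.  -0.   2.9]
7 [-0.   3.5  0.   0.1 -0.   6.9]
5 [-0.   5.5  0.   0.4 -0.  10.9]
3.5 [-0.   7.   0.   0.7 -0.  14. ]
2 [-0.   8.5  0.   1.1 -0.  17. ]
1 [-0.   9.5  0.   1.4 -0.  19. ]
0 [-0.  10.5  0.   1.7 -0.  21.1]
```

View pics/t5.png

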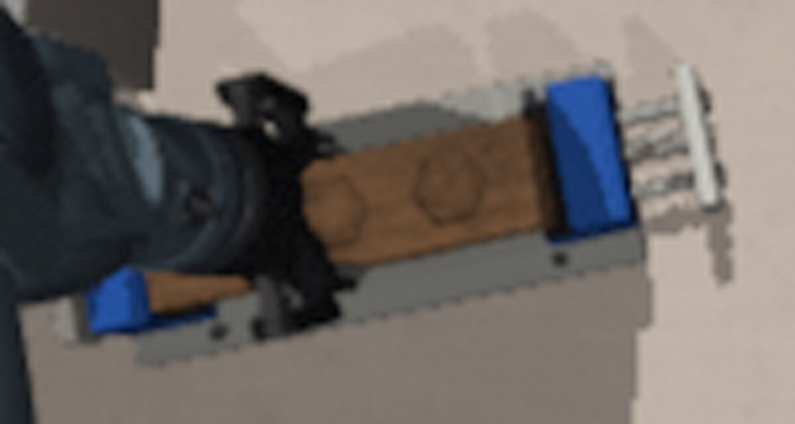

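The crop shows the high end at (530,118)-(553,228), inside the right lip edge at (548,88)-(570,240), with a clear gap. I'll keep lowering.

Request:
send_rows:
  motion: [0, 0.8, 0, 0, 0, 1.5, 55, 0, 1.5, 0, 0, 0, 2.9, 55, 0, 2.5, 0, 0.1, 0, 4.9, 55, 0, 3.5, 0, 0.2, 0, 6.9, 55, 0, 3.5, 0, 0.2, 0, 6.9, 55]

```text
time: 9.95
tool_pos: [447.0, 198.7, 82.2]
ee_rot: [0.625, 0.778, -0.04, 0.05]
force: [1.6, -10.3, -0.1]
grip_width: 0.704
finger_force: 87.4
```

Run:
```python
from pl import *
commit([0,3.5,0,0.2,0,6.9]);where();meas(3)
p,R=load();k=np.radians;v=np.array([U[1],-U[0],0]);n=-R.apply([0,0,1]);c=p-D*n-np.r_[C,0];S=c@U+118*np.cos(k(7))+13*np.sin(k(7))
for th in (5,3.5,2,1,0,-0.3):
    s=S-118*np.cos(k(th))-13*np.sin(k(th)); z=41+118*np.sin(k(th))+13*np.cos(k(th))
    print(th,rel(tcp(s,z,th)+(c@v)*v,pose(YAW,th)))
```

```text
t 9.95 pos [447.  198.7  82.2] cmd [446.5 201.3  82.3] err [ 0.  -0.3  0.1] F [  1.6 -10.3  -0.1] M [-1.7 -0.3  0.3] g 60.1 87.39718794822693
s 21.5 v 0.1 z 68.4 th 7.31 | top corner s 140.2 low bottom z 40.5 high bottom s -97.2 z 70.5| Fu -10.4 Fv -0.6 Fz -0.1
Fu -10.8 Fz 0.1
5 [-0.   2.   0.   0.1  0.   4.2]
3.5 [-0.   3.5  0.   0.2  0.   7.3]
2 [-0.   5.   0.   0.4  0.  10.3]
1 [-0.   6.   0.   0.6  0.  12.4]
0 [-0.   7.   0.   0.8 -0.  14.4]
-0.3 [-0.   7.3  0.   0.8  0.  15. ]
```

Request:
send_rows:
  motion: [0, 1, 0, -0.3, 0, 2.1, 55, 0, 2, 0, -0.3, 0, 4.2, 55, 0, 3.5, 0, -0.2, 0, 7.3, 55, 0, 5, 0, 0, 0, 10.3, 55, 0, 6, 0, 0.1, 0, 12.2, 55, 0, 6, 0, 0.1, 0, 12.2, 55]

```text
time: 10.7
tool_pos: [447.3, 197.4, 69.8]
ee_rot: [0.627, 0.779, -0.007, 0.009]
force: [1.4, -10.0, -1.2]
grip_width: 0.702
finger_force: 87.5
```

Run:
```python
from pl import *
commit([0,6,0,0.1,0,12.2]);where();t=meas(3)
p,R=load();v=np.array([U[1],-U[0],0]);n=-R.apply([0,0,1]);c=p-D*n-np.r_[C,0];print(c@U,c@v,c[2])
for ds in (0,-10,-20): print(rel(tcp(c@U+ds,53.2,0)+(c@v)*v,pose(YAW,0)))
```

```text
t 10.70 pos [447.3 197.4  69.8] cmd [446.8 199.9  70.2] err [ 0.  -0.3  0.1] F [  1.4 -10.   -1.2] M [-1.7 -0.3  0.3] g 60.0 87.47966766357422
s 21.5 v 0.1 z 55.9 th 1.31 | top corner s 139.8 low bottom z 40.2 high bottom s -96.7 z 45.6| Fu -10.1 Fv -0.8 Fz -1.2
Fu -10.3 Fz -1.4
24.249957082567228 0.14122411751532143 56.272369375824944
[-0.   1.   0.  -0.2  0.   3.1]
[ -0.    1.    0.  -10.2   0.    3.2]
[ -0.    1.    0.  -20.2  -0.    3.4]
```

Request:
send_rows:
  motion: [0, 0.7, 0, -0.3, 0, 1.5, 55, 0, 1.2, 0, -0.2, 0, 2.8, 55, 0, 1.2, 0, -2.2, 0, 2.8, 55, 0, 1.2, 0, -5.2, 0, 2.8, 55, 0, 1.1, 0, -8.2, 0, 2.9, 55, 0, 1, 0, -11.2, 0, 2.9, 55, 0, 1, 0, -14.2, 0, 3, 55, 0, 1, 0, -15.2, 0, 3, 55, 0, 1, 0, -15.2, 0, 3, 55]

```text
time: 11.75
tool_pos: [450.5, 184.3, 67.4]
ee_rot: [0.626, 0.78, -0.001, 0.001]
force: [0.1, -5.2, 0.2]
grip_width: 0.707
finger_force: 87.7
```

Run:
```python
from pl import *
commit([0,1,0,-15.2,0,3]);where();t=meas(3)
cv2.imwrite("pics/t6.png",t[:,:,::-1])
```

```text
t 11.75 pos [450.5 184.3  67.4] cmd [450.1 185.1  67.4] err [ 0.  -0.1  0. ] F [ 0.1 -5.2  0.2] M [-1.   0.   0.2] g 60.4 87.66419649124146
s 8.4 v 0.3 z 53.5 th 0.10 | top corner s 126.5 low bottom z 40.3 high bottom s -109.6 z 40.7| Fu -5.1 Fv -1.0 Fz 0.2
Fu -5.7 Fz -0.3
```

Request:
send_rows:
  motion: [0, 0, 0, -1.5, 0, 0, 55, 0, 0, 0, -3, 0, 0, 55, 0, 0, 0, -4.5, 0, 0, 55, 0, 0, 0, -5.2, 0, 0, 55, 0, 0, 0, -5.2, 0, 0, 55]

```text
time: 12.4
tool_pos: [451.5, 180.1, 67.4]
ee_rot: [0.626, 0.78, 0.0, -0.0]
force: [0.2, -0.3, -0.5]
grip_width: 0.704
finger_force: 87.6
```

Run:
```python
from pl import *
commit([0,0,0,-5.2,0,0]);where();t=meas(4)
```

```text
t 12.40 pos [451.5 180.1  67.4] cmd [451.3 180.   67.4] err [-0.  0.  0.] F [ 0.2 -0.3 -0.5] M [0.  0.2 0.2] g 60.1 87.57338762283325
s 4.1 v 0.4 z 53.5 th -0.04 | top corner s 122.1 low bottom z 40.6 high bottom s -113.8 z 40.4| Fu -0.3 Fv 0.1 Fz -0.5
Fu -0.3 Fz 0.2
```

Springs are balanced (Fu about 0) and the mould is level, so I'll release and retreat upward.

Request:
send_rows:
  motion: [0, 0, 0, 0, 0, 0, 66, 0, 0, 0, 0, 0, 0, 75, 0, 0, 0, 0, 0, 0, 85, 0, 0, 0, 0, 0, 0, 85, 0, 0, 0, 0, 0, -8, 85, 0, 0, 0, 0, 0, -25, 85, 0, 0, 0, 0, 0, -60, 85, 0, 0, 0, 0, 0, -100, 85, 0, 0, 0, 0, 0, -140, 85, 0, 0, 0, 0, 0, -170, 85, 0, 0, 0, 0, 0, -170, 85]

```text
time: 13.7
tool_pos: [454.4, 180.6, 242.8]
ee_rot: [0.626, 0.78, 0.004, 0.003]
force: [1.0, -0.1, -0.0]
grip_width: 0.997
finger_force: 0.0
```

Run:
```python
from pl import *
commit([0,0,0,0,0,-170]);show()
im=imaging.get_image("scene");w=imaging.get_image("wrist")
o=np.zeros((425,790,3),np.uint8)
a=cv2.resize(im[220:390,200:360,::-1],None,fx=2.5,fy=2.5,interpolation=cv2.INTER_CUBIC)
o[:,:400]=a[:425,:400];b=cv2.resize(w[:,:,::-1],(390,244));o[:244,400:]=b
cv2.imwrite("pics/f.png",o)
```

```text
t 13.70 pos [454.4 180.6 242.8] cmd [451.3 180.  237.4] err [-0.6  0.   0. ] F [ 1.  -0.1 -0. ] M [-0.  -0.1  0. ] g 85.2 0.0
```

View pics/f.png

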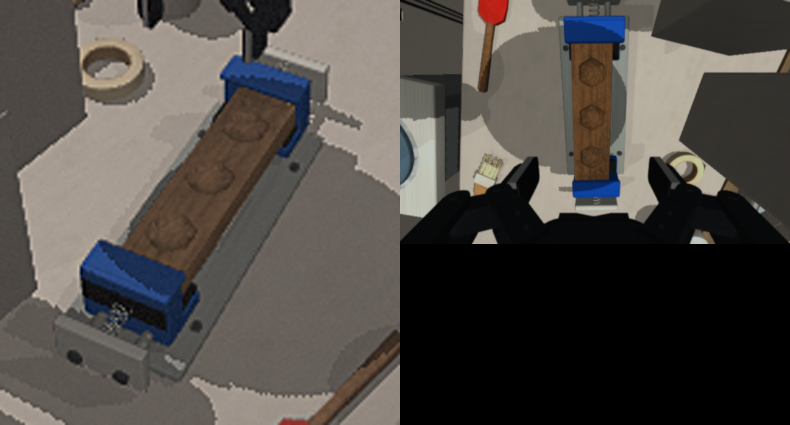

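The final pictures show the mould level, with both ends under the blue lips: (135,250) and (265,85) in the scene crop, (591,43) and (591,180) in the wrist view. The gripper is clear of it.

```bash
python3 -c "
from bench import ctrl
print(ctrl.job_done())"
```

```text
the job is handed in; nothing more can be done
None
```

The mould is clamped in the vice, carved face up and level, with both ends under the blue lips; the job is handed in after about 14 s of arm time, and the push on the jaw peaked near 11 N.

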